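# Carry a ring blank on a transfer peel to the cooling rest

## Robot

A 6-joint arm with a two-finger parallel gripper is mounted at the origin on a cart in front of the work surface, level with it; the furniture and walls round the work are solid. World frame = base frame: x ahead of the robot, y to its left, z up, the work surface at z = 0. Lengths are in m, angles in rad, forces in N, time in s.
With the tool pointing down it reaches from about 0.35 to 0.925 m from the base axis. Payload 6.4 kg.
Tool frame: the origin (TCP) lies midway between the tips of the shut fingers; the grasp point (between the pads) lies arm.tcp_to_grasp behind it (arm.tcp_to_grasp is the distance from the TCP to the grasp point, in m); x points along the fingers, y is the direction in which the jaws open and shut, and the axes are right-handed (so a half turn about x gives the same grasp; the last joint's range is limited). The gripper opens to 85 mm and grips with 20 to 120 N. Pads are 22 mm wide; open, the fingers measure 114 mm over their backs; the gripper's body (76 mm by 85 mm) begins 54 mm behind the grasp point. The pads swing forward as they close: fully open they stand 13 mm farther back than shut.
Start: joints at [-1.506, 0.245, 1.558, -0, 1.339, -0.174], TCP at [0.154, -0.632, 0.231] pointing down, gripper open.
Joint ranges: [-3.13, 3.13], [-1.02, 2.26], [0.13, 2.54], [-0.95, 4.09], [0.21, 2.88], [-2.74, 2.74]. Speed limits (rad/s): [2.57, 2.57, 3.14, 3.14, 3.14, 3.14].

## Interface

Orientations are given as a unit quaternion [x, y, z, w].
In Python, from station import arm, grab_frame, camera_model gives the robot as it stands.
- The arm moves only by the tool step_arm, never from a script. Its argument "increments" is a list that holds one entry, the list of rows, each a list of 6 numbers: the shift along the tool's x, y, z in mm, then the turn, a rotation vector about the tool's x, y, z in rad. A call has 1 to 20 rows; each row is the pose to reach, as a shift and turn from the pose commanded when the call began, along the tool's axes at that moment; what a row does not reach only later rows make up. A row lasts 1/12 s, in which the tool goes at most 41.7 mm and 7.16 degrees, less where a joint would pass 70% of its speed; a pose out of reach is approached as far as the arm can. A call with a gripper value outside its range is refused whole. "jaw" is the finger opening in mm, from 0 to 85.4, set as the call begins (left out, the last holds). The fingers move at their own pace and stop on an object; "squeeze" is the grip in N (left out, the last holds). Time passes only in rows, so rows that repeat a pose let the fingers close. It gives the time, the measured TCP pose, the force and the opening at its end, in the units of the state.
- arm.observe(): the state, without advancing time (a new reading comes with each control period).
- grab_frame(name): name is "scene" or "top"; returns the picture (400x640x3 uint8, blue, green, red); there is no depth.
- camera_model(name): a dict with "K" (3x3 intrinsics, pixels), "distortion" ([k1, k2, p1, p2, k3] as OpenCV has them; the pictures are not rectified), "pose" (4x4, takes a point from camera to world coordinates). Camera axes: x right, y up, looking along -z (the intrinsics and any distortion apply to the point x, -y, -z); pixel columns grow to the right and rows downward; lengths in m; the calibration is good to about 2 mm. A picture is of the moment at which its call begins. camera_model takes no time and is no camera call.
- arm.sign_off(): hands the job in, once; it reports no verdict.
The state is a dict: "time_s": time; "joint_pos": joint angles; "joint_vel": joint speeds; "joint_efforts": joint torques, N m; "tool_pos": TCP position; "ee_rot": TCP orientation; "wrist_force": force on the tool from outside, world axes, zero at the start; "wrist_torque": the same for the moment, N m; "finger_gap": opening from 0.0 (shut) to 1.0 (fully open).
Only numpy, scipy, OpenCV 4.12 (cv2) and the standard library are available. Lean on these libraries where they do the work, as an engineer would, in place of code of your own. Each camera call takes 0.05 s, during which the arm holds its last target. There are 200 camera calls.

## Task

The flat metal ring blank is lying loose on the blade of the transfer peel (flat blade, wooden handle). Pick the peel up by its handle, carry the blank level on the blade to the two-railed cooling rest without touching the blank with the gripper, and lower the blade between the rails so that the blank is left lying across both, about in the middle of the rest. Leave the peel lying flat on the wooden board and let go of it.

Things in the scene. Friction and masses are not known exactly. Their poses are not given: they have to be found in the camera images.
- peel: Carrying tool, flat on the board: grey aluminium blade 22 mm wide, 4 mm thick; block-shaped wooden handle on its rear end, y = -142 to -76 mm, 18 mm wide, top 32 mm up: grip its middle (y = -109) hard (80 N) from above, fingers closing along x. Origin: underside, below the blank's place; z up, +y to the blade tip at y = +22 mm, at the start roughly the robot's right. 0.17 kg, balance at y = -80.
- blank: Flat round aluminium ring, 70 mm outside, 20 mm hole, 5 mm thick, about 50 g, lying loose on the blade within 6 mm of the peel's origin and overhanging it on both sides. Origin at the centre of its underside, z up.
- rest: Fixed on the board: two dark steel rails along y (y = -30 to +46 mm), each 14 mm wide, 34 mm high, 42 mm clear between them (x = -21 to +21) right down to the board. Origin at board level between them, z up. The gap is open above and at the -y end, where the peel's handle belongs (blade pointing to +y); a tie bar 12 mm high closes it at y = 37 to 45.
- rest_seat (a point): Middle of the rest at the height of the rail tops, 34 mm above the board: where the centre of the blank's underside belongs. Axes as the rest. The board covering the tray has its top 100 mm above world z = 0. Carry low (45 to 80 mm): the bench peg and handpiece overhang the board at world y = -0.05 to 0.04, 120 to 185 mm above it; approach from higher up.

How it is judged:
By the outcome, as a careful person would: the job done as asked, in the order asked, and still so for the second after the job is handed in, with the robot touching nothing.
It also fails if it takes over 51 s, if anything falls off the work surface, if the arm or the gripper's body presses on something with over 40 N, if the wrist force passes 120 N, or if a joint passes its speed limit or range.

## Working session

There is one attempt and no reset: what is moved stays moved. The work goes in short steps, Python scripts to look and compute and a tool call to move; the robot and the scene stay as the last step left them, time stands still between calls to the robot, and variables do not carry over. Pictures are saved under pics/ and viewed, about 8 in all and at most 12, crops included, and the job is handed in when it is done.

Besides the shell and the picture viewer there is one more tool, called after "Request:" in YAML: its name, and indented under it one key for each argument. step_arm: Moves the arm, as the interface text tells. Its arguments: {"type":"object","properties":{"increments":{"type":"array"},"jaw":{"type":"number"},"squeeze":{"type":"number"}},"required":["increments"]}

```bash
mkdir -p pics
python3 - <<'E'
from station import arm, grab_frame, camera_model
import cv2
for n in("scene","top"):
    im=grab_frame(n); cv2.imwrite(f"pics/{n}0.png",im)
    m=camera_model(n); print(n,m)
print(arm.tcp_to_grasp); s=arm.observe(); print(s)
E
```

```text
scene {'K': array([[464.15103875,   0.        , 316.35576237],
       [  0.        , 464.15103875, 201.57240793],
       [  0.        ,   0.        ,   1.        ]]), 'distortion': array([-0.12553648,  0.        ,  0.        ,  0.        ,  0.        ]), 'pose': array([[-0.84253286,  0.25657061, -0.47361366,  0.11219941],
       [-0.53858556, -0.41433236,  0.73365816,  0.71097179],
       [-0.00799835,  0.87321259,  0.48727385,  0.57104151],
       [ 0.        ,  0.        ,  0.        ,  1.        ]])}
top {'K': array([[484.20579191,   0.        , 323.0161468 ],
       [  0.        , 484.20579191, 204.44091238],
       [  0.        ,   0.        ,   1.        ]]), 'distortion': array([0.00704709, 0.        , 0.        , 0.        , 0.        ]), 'pose': array([[-2.84202385e-02,  9.85474216e-01, -1.67430161e-01,
         3.66215055e-01],
       [-9.99588732e-01, -2.86600481e-02,  9.84360858e-04,
         9.95677814e-02],
       [-3.82849424e-03,  1.67389278e-01,  9.85883448e-01,
         9.94440447e-01],
       [ 0.00000000e+00,  0.00000000e+00,  0.00000000e+00,
         1.00000000e+00]])}
0.0187
{'time_s': 0.1, 'joint_pos': array([-1.50610732e+00,  2.45770086e-01,  1.55893314e+00, -8.96800462e-06,
        1.33869280e+00, -1.74093005e-01]), 'joint_vel': array([ 0.00024298, -0.00122694, -0.00289735, -0.00030363,  0.00172612,
       -0.00064939]), 'joint_efforts': array([ 4.78934780e-06, -4.30672932e+01, -3.27127862e+01, -1.62579427e-04,
        2.83100155e-03,  1.38681804e-05]), 'tool_pos': array([ 0.15371156, -0.63103045,  0.23025192]), 'ee_rot': array([ 0.70210455,  0.08485927, -0.70204099,  0.08358566]), 'wrist_force': array([-0.14207852, -0.00896042, -0.67386328]), 'wrist_torque': array([ 0.01781276, -0.04105457,  0.02580077]), 'finger_gap': 1.0033379655034644}
```

View pics/scene0.png

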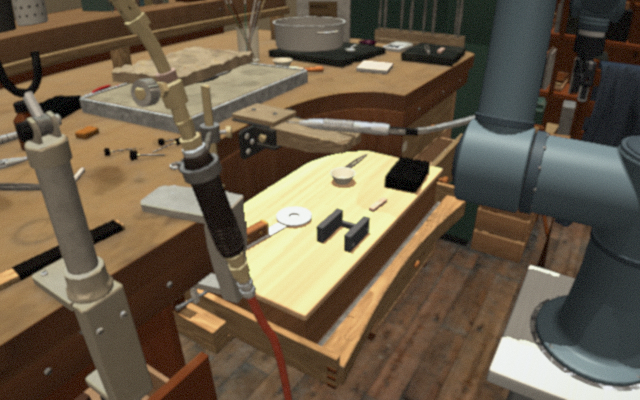

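View pics/top0.png

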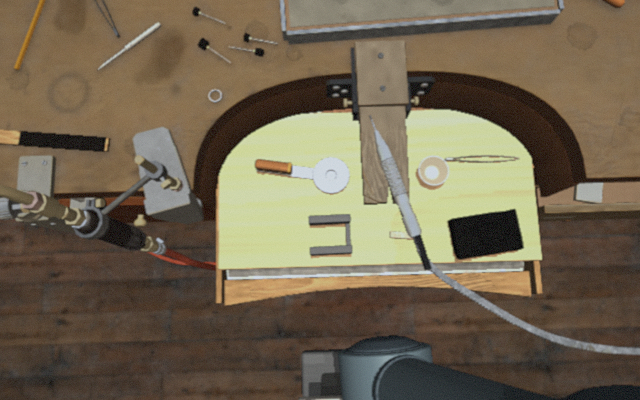

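The peel's handle is at top-view (256–292, 166) and the blank at (331, 175). The rest's rails run along image x, at rows ~219 and ~250, with the tie bar at column ~348 and the open end to the left. I'll enlarge this area.

Run:
```python
import cv2
im=cv2.imread("pics/top0.png")[145:270,240:370]
cv2.imwrite("pics/c1.png",cv2.resize(im,None,fx=6,fy=4.8,interpolation=cv2.INTER_CUBIC) if 0 else cv2.resize(im[:120],None,fx=5,fy=5,interpolation=cv2.INTER_CUBIC))
```

```text
(no output)
```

View pics/c1.png

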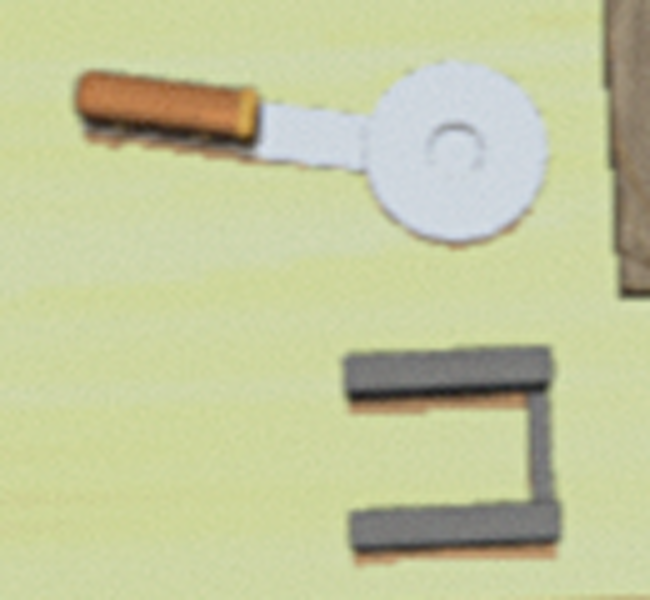

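The crop shows the handle spanning crop (77,98) to (258,113), the ring centre at (457,151), and rail tops with corners (345,355), (550,347), (350,513) and (558,503). Next I'll fit the poses.

```bash
cat > h.py <<'E'
import numpy as np, cv2
from scipy.optimize import least_squares
from scipy.spatial.transform import Rotation as R
from station import arm, grab_frame, camera_model
F=np.diag([1.,-1,-1])
def proj(name,P):
    m=camera_model(name); T=m["pose"]; Rwc=(T[:3,:3]@F).T
    return cv2.projectPoints(np.asarray(P,float),cv2.Rodrigues(Rwc)[0],-Rwc@T[:3,3],m["K"],m["distortion"])[0][:,0]
def world(name,px,z):
    m=camera_model(name);T=m["pose"]
    u=cv2.undistortPoints(np.array([[px]],float),m["K"],m["distortion"])[0,0]
    d=T[:3,:3]@F@[u[0],u[1],1]; return T[:3,3]+d*(z-T[2,3])/d[2]
def place(p,L): # p=x,y,yaw ; z = board 0.1
    L=np.asarray(L,float); c,s=np.cos(p[2]),np.sin(p[2])
    return np.c_[p[0]+c*L[:,0]-s*L[:,1],p[1]+s*L[:,0]+c*L[:,1],.1+L[:,2]]
def fit(name,L,px,p0):
    r=least_squares(lambda p:(proj(name,place(p,np.array(L)/1000))-px).ravel(),p0,x_scale=[.01,.01,.1],loss="soft_l1")
    return r.x,r.fun.reshape(-1,2).round(1)
E
python3 - <<'E'
from h import *
f=lambda c:(np.array(c)+.5)/5-.5+[240,145]
L=[(0,-142,32),(0,-76,32),(0,-76,4),(0,-36,4)]
p,r=fit("top",L,f([(77,98),(258,113),(262,131),(365,142)]),[.45,.1,np.pi]); print("peel",p,r)
L=[(x,y,34) for x in(-35,-21,21,35) for y in(-30,46)]
# image up=+x world = rest -x if yaw=pi
q,r=fit("top",L,f([(345,355),(550,347),(346,393),(551,385),(350,513),(558,503),(352,547),(560,539)]),[.33,.1,np.pi]); print("rest",q,r)
b=world("top",f([(457,151)])[0],.109);print("blank",b)
print("handle mid",place(p,[(0,-.109,0)]), "target handle", place(q,[(0,-.109,0)]))
dR=R.from_euler('z',p[2]).inv()
print("blank in peel",dR.apply(b-[p[0],p[1],.104])*1e3)
print("scene px: peel,handle,rest,blank",proj("scene",np.r_[place(p,[(0,-.142,.032),(0,-.076,.032)]),place(q,[(-.035,-.03,.034),(-.035,.046,.034),(.035,-.03,.034),(.035,.046,.034)]),[b]]).round(1))
im=cv2.imread("pics/scene0.png")[180:280,230:390]
cv2.imwrite("pics/c2.png",cv2.resize(im,None,fx=5,fy=5,interpolation=cv2.INTER_CUBIC))
s=arm.observe();print(R.from_quat(s["ee_rot"]).as_matrix().round(4))
E
```

```text
peel [0.57404932 0.08014227 3.01982737] [[ 0.1 -0.1]
 [-0.3  0.1]
 [-0.1  0.1]
 [ 0.4 -0.2]]
rest [0.45831006 0.09595685 3.15443672] [[-0.7 -0.1]
 [ 0.6 -0.2]
 [-0.6  0.1]
 [ 0.8 -0.1]
 [-0.6 -0.5]
 [ 0.6 -0.3]
 [-0.7  0.6]
 [ 0.6  0.4]]
blank [0.57247555 0.08212572 0.109     ]
handle mid [[0.58728896 0.18833521 0.1       ]] target handle [[0.4569101  0.20494786 0.1       ]]
blank in peel [ 1.80302975 -1.77761019  5.        ]
scene px: peel,handle,rest,blank [[237.6 234.8]
 [264.6 219.3]
 [315.  225.1]
 [336.3 206.9]
 [349.8 236.4]
 [369.6 216.7]
 [293.1 214.3]]
[[-1.000e-04  2.365e-01 -9.716e-01]
 [ 1.800e-03 -9.716e-01 -2.365e-01]
 [-1.000e+00 -1.800e-03 -3.000e-04]]
```

View pics/c2.png

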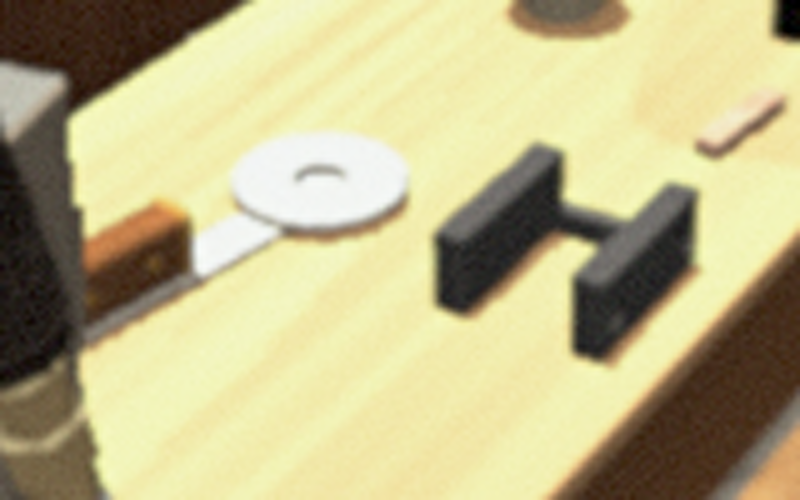

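Run:
```python
from h import *
for px in [(378,125),(400,190),(428,268),(460,295),(500,320),(560,341),(640,350)]:
    print(px,[(z,world("top",px,z)[:2].round(2).tolist(),proj("scene",[world("top",px,z)])[0].round().tolist()) for z in(.1,.2,.25,.3,.4,.5)])
im=cv2.imread("pics/scene0.png")[90:170,300:500]
cv2.imwrite("pics/c3.png",cv2.resize(im,None,fx=4,fy=4,interpolation=cv2.INTER_CUBIC))
```

```text
(378, 125) [(0.1, [0.67, -0.01], [281.0, 187.0]), (0.2, [0.64, 0.0], [289.0, 151.0]), (0.25, [0.62, 0.01], [293.0, 130.0]), (0.3, [0.6, 0.01], [298.0, 108.0]), (0.4, [0.57, 0.03], [308.0, 58.0]), (0.5, [0.53, 0.04], [321.0, -0.0])]
(400, 190) [(0.1, [0.54, -0.05], [340.0, 196.0]), (0.2, [0.52, -0.03], [345.0, 157.0]), (0.25, [0.51, -0.02], [348.0, 136.0]), (0.3, [0.5, -0.01], [351.0, 112.0]), (0.4, [0.48, 0.0], [358.0, 61.0]), (0.5, [0.46, 0.02], [366.0, 1.0])]
(428, 268) [(0.1, [0.39, -0.09], [412.0, 205.0]), (0.2, [0.39, -0.07], [414.0, 165.0]), (0.25, [0.39, -0.06], [415.0, 142.0]), (0.3, [0.39, -0.05], [416.0, 118.0]), (0.4, [0.39, -0.03], [418.0, 65.0]), (0.5, [0.38, -0.01], [420.0, 3.0])]
(460, 295) [(0.1, [0.34, -0.14], [444.0, 200.0]), (0.2, [0.35, -0.12], [445.0, 161.0]), (0.25, [0.35, -0.1], [445.0, 139.0]), (0.3, [0.35, -0.09], [445.0, 116.0]), (0.4, [0.35, -0.06], [445.0, 63.0]), (0.5, [0.35, -0.04], [444.0, 3.0])]
(500, 320) [(0.1, [0.3, -0.21], [475.0, 193.0]), (0.2, [0.31, -0.18], [474.0, 155.0]), (0.25, [0.31, -0.16], [473.0, 134.0]), (0.3, [0.31, -0.14], [472.0, 112.0]), (0.4, [0.32, -0.11], [470.0, 61.0]), (0.5, [0.33, -0.07], [467.0, 2.0])]
(560, 341) [(0.1, [0.26, -0.32], [503.0, 179.0]), (0.2, [0.27, -0.27], [501.0, 144.0]), (0.25, [0.28, -0.25], [500.0, 125.0]), (0.3, [0.28, -0.22], [498.0, 104.0]), (0.4, [0.3, -0.18], [494.0, 57.0]), (0.5, [0.31, -0.13], [489.0, 1.0])]
(640, 350) [(0.1, [0.24, -0.46], [523.0, 160.0]), (0.2, [0.25, -0.39], [520.0, 129.0]), (0.25, [0.26, -0.36], [518.0, 112.0]), (0.3, [0.27, -0.33], [516.0, 93.0]), (0.4, [0.28, -0.27], [511.0, 50.0]), (0.5, [0.3, -0.21], [505.0, -1.0])]
```

View pics/c3.png

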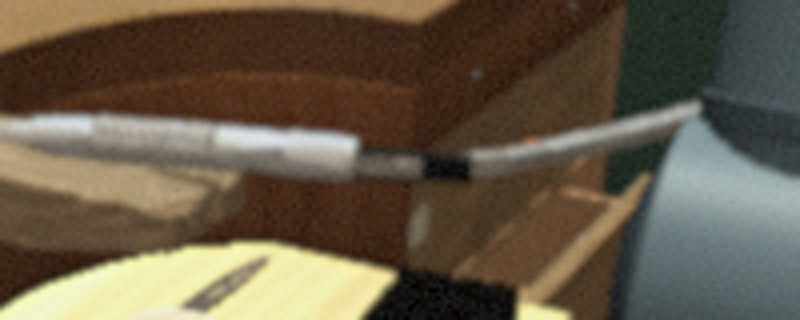

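The handpiece cable triangulates to z ≈ 0.28–0.30, running from (0.39,-0.06) towards (0.26,-0.35). I'll lift well above it before swinging across.

Request:
step_arm:
  increments:
    - [[-20,0,0,0,0,0],[-60,0,0,0,0,0],[-100,0,0,0,0,0],[-140,0,0,0,0,0],[-180,0,0,0,0,0],[-220,0,0,0,0,0],[-260,0,0,0,0,0],[-285,0,0,0,0,0],[-300,0,0,0,0,0],[-300,0,0,0,0,0]]
  jaw: 60
  squeeze: 80

```text
time_s: 0.93
tool_pos: [0.1538, -0.6319, 0.536]
ee_rot: [-0.702, -0.082, 0.702, -0.087]
wrist_force: [-0.8, 0.2, 0.2]
finger_gap: 0.699
```

```bash
cat >> h.py <<'E'
def plan(wps,yaw_end,zdown=True):
    """rows (tool frame) from current pose through world waypoints [(x,y,z)], jaw-axis (tool y) yaw at each"""
    s=arm.observe(); R0=R.from_quat(s["ee_rot"]); p0=s["tool_pos"]
    for w,yw in zip(wps,yaw_end):
        c,t=np.cos(yw),np.sin(yw); X=np.array([0,0,-1.]);Y=np.array([c,t,0]);Z=np.cross(X,Y)
        Rt=R.from_matrix(np.c_[X,Y,Z])
        print((R0.inv().apply(np.array(w)-p0)*1e3).round(1),(R0.inv()*Rt).as_rotvec().round(4))
E
python3 - <<'E'
from h import *
s=arm.observe();print(s["time_s"],s["tool_pos"],s["joint_pos"].round(3),R.from_quat(s["ee_rot"]).as_matrix().round(3))
yw=np.radians(-6.98)
hx,hy=.5873,.1883
arc=[(.65*np.cos(a),.65*np.sin(a),.52) for a in np.radians([-76.3,-60,-45,-30,-15,0,17.8])]
plan(arc+[(hx,hy,.52),(hx,hy,.19),(hx,hy,.104)],list(np.linspace(np.radians(-76.3),yw,7))+[yw]*3)
im=grab_frame("scene")
cv2.imwrite("pics/s1.png",im[:, :])
E
```

```text
0.9333 [ 0.15377956 -0.63190743  0.53600626] [-1.506  0.181  1.092 -0.     1.861 -0.174] [[ 0.     0.237 -0.972]
 [-0.007 -0.972 -0.237]
 [-1.     0.007  0.001]]
[16.  -0.5 -0.3] [-0.0003  0.0013 -0.0074]
[  15.6  -26.6 -182.7] [-0.2019  0.002  -0.0072]
[  14.9  -95.2 -337.9] [-0.4036  0.0028 -0.007 ]
[  13.9 -201.5 -470.1] [-0.6052  0.0035 -0.0068]
[  12.8 -338.5 -570.3] [-0.8069  0.0042 -0.0065]
[  11.5 -496.7 -631.6] [-1.0085  0.0049 -0.0061]
[  10.  -697.1 -648.4] [-1.2102  0.0056 -0.0057]
[  10.1 -694.5 -615.2] [-1.2102  0.0056 -0.0057]
[ 340.1 -696.9 -615.7] [-1.2102  0.0056 -0.0057]
[ 426.1 -697.6 -615.8] [-1.2102  0.0056 -0.0057]
```

View pics/s1.png

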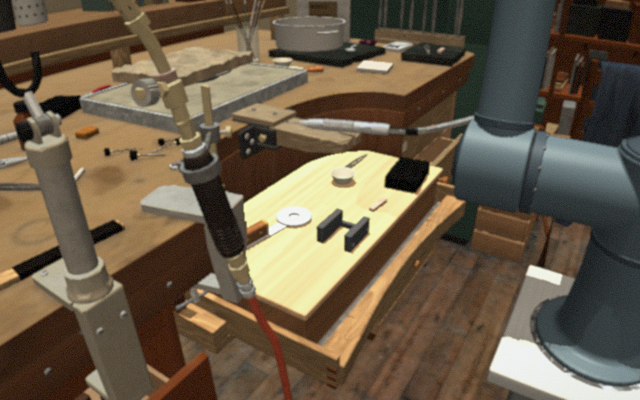

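The view is clear: no contact, and the cable ahead is still partly hidden behind the arm. Swinging at z≈0.53.

Request:
step_arm:
  increments:
    - [[0,-3,-20,-0.02,0,0],[0,-8,-58,-0.06,0,0],[0,-14,-98,-0.1,0,0],[0,-20,-138,-0.15,0,0],[0,-27,-177,-0.2,0,0],[0,-43,-214,-0.25,0,0],[0,-59,-251,-0.29,0,0],[0,-76,-288,-0.34,0,0],[0,-92,-325,-0.39,0,0],[0,-115,-358,-0.43,0,0],[0,-141,-389,-0.48,0,0],[0,-167,-421,-0.53,0,0],[0,-193,-452,-0.58,0,0],[0,-222,-480,-0.63,0,0],[0,-255,-504,-0.68,0,0],[0,-288,-529,-0.73,0,0],[0,-320,-552,-0.78,0,0],[0,-340,-568,-0.81,0,0]]

```text
time_s: 2.48
tool_pos: [0.6259, -0.1632, 0.5283]
ee_rot: [-0.61, -0.357, 0.612, -0.354]
wrist_force: [-0.1, -0.8, -0.6]
finger_gap: 0.702
```

Run:
```python
from h import *
yw=np.radians(-6.98)
hx,hy=.5873,.1883
arc=[(.65*np.cos(a),.65*np.sin(a),.52) for a in np.radians([-15,0,10])]
plan(arc+[(hx,hy,.52),(hx,hy,.35)],[-.52,-.3,yw,yw,yw])
```

```text
[8.2 4.2 3.4] [ 0.003  -0.0004  0.0046]
[   8.6  -59.7 -153.8] [-0.217  -0.0009  0.0046]
[   8.9 -124.  -247. ] [-0.3951 -0.0013  0.0045]
[   9.3 -207.2 -286.5] [-0.3951 -0.0013  0.0045]
[ 179.3 -206.5 -286.4] [-0.3951 -0.0013  0.0045]
```

Request:
step_arm:
  increments:
    - [[0,-14,-37,-0.05,0,0],[0,-28,-75,-0.1,0,0],[0,-43,-113,-0.16,0,0],[0,-60,-150,-0.22,0,0],[0,-82,-183,-0.28,0,0],[0,-105,-217,-0.34,0,0],[0,-127,-249,-0.395,0,0],[5,-163,-266,-0.395,0,0],[9,-192,-280,-0.395,0,0],[15,-207,-287,-0.395,0,0],[50,-207,-287,-0.395,0,0],[90,-207,-287,-0.395,0,0],[130,-207,-287,-0.395,0,0],[170,-207,-287,-0.395,0,0],[210,-207,-287,-0.395,0,0],[245,-207,-287,-0.395,0,0],[270,-207,-287,-0.395,0,0],[280,-207,-287,-0.395,0,0],[280,-207,-287,-0.395,0,0],[280,-207,-287,-0.395,0,0]]

```text
time_s: 4.15
tool_pos: [0.5886, 0.1851, 0.251]
ee_rot: [-0.53, -0.467, 0.531, -0.467]
wrist_force: [0.4, 0.9, 0.7]
finger_gap: 0.705
```

Run:
```python
from h import *
yw=np.radians(-6.98)
hx,hy=.5873,.1883
s=arm.observe();print(s["time_s"],s["tool_pos"],s["joint_pos"].round(3))
plan([(hx,hy,.19),(hx,hy,.104)],[yw,yw])
im=cv2.resize(grab_frame("scene")[150:290,180:380],None,fx=4,fy=4,interpolation=cv2.INTER_CUBIC)
cv2.imwrite("pics/s2.png",im)
```

```text
4.15 [0.58863415 0.18509977 0.25098877] [0.121 0.154 1.627 0.    1.362 0.248]
[61.  -1.7 -3. ] [-0.0052  0.0002  0.001 ]
[147.   -1.6  -3. ] [-0.0052  0.0002  0.001 ]
```

View pics/s2.png

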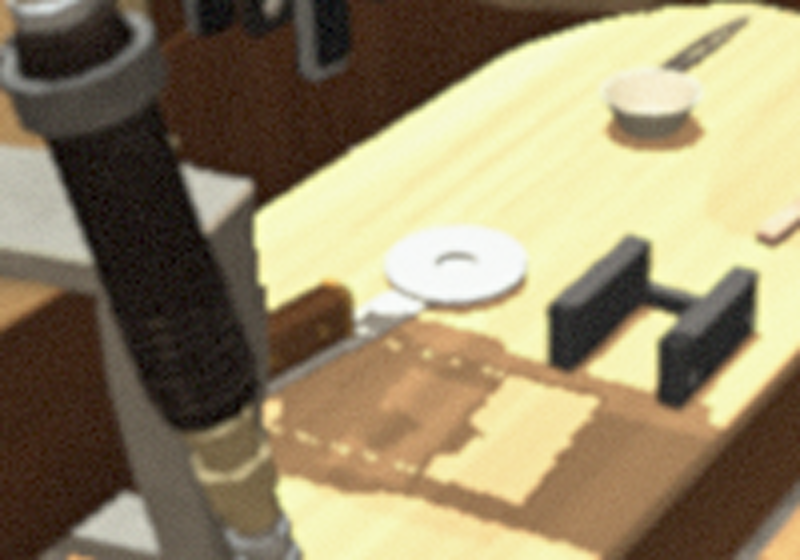

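Scene crop: the jaws (top, ~(320,40)) hover over the handle, and peel, blank and rest are undisturbed. Descending.

Request:
step_arm:
  increments:
    - [[20,-1,-2,-0.005,0,0],[50,-1.5,-3,-0.005,0,0],[80,-1.5,-3,-0.005,0,0],[105,-1.5,-3,-0.005,0,0],[122,-1.5,-3,-0.005,0,0],[134,-1.5,-3,-0.005,0,0],[141,-1.5,-3,-0.005,0,0],[146,-1.5,-3,-0.005,0,0],[146,-1.5,-3,-0.005,0,0],[146,-1.5,-3,-0.005,0,0]]

```text
time_s: 5.03
tool_pos: [0.5888, 0.1884, 0.1067]
ee_rot: [0.53, 0.468, -0.529, 0.469]
wrist_force: [-1.0, -0.5, -0.5]
finger_gap: 0.702
```

Run:
```python
from h import *
s=arm.observe();print(s["time_s"],s["tool_pos"],s["wrist_force"])
plan([(.5873,.1883,.104)],[np.radians(-6.98)])
im=cv2.resize(grab_frame("top")[120:270,230:380],None,fx=4,fy=4,interpolation=cv2.INTER_CUBIC)
cv2.imwrite("pics/t2.png",im)
```

```text
5.0333 [0.58875861 0.18843088 0.10669011] [-0.95496256 -0.53427926 -0.46480376]
[ 2.7 -1.4  0.3] [-0.0002 -0.0006 -0.0023]
```

View pics/t2.png

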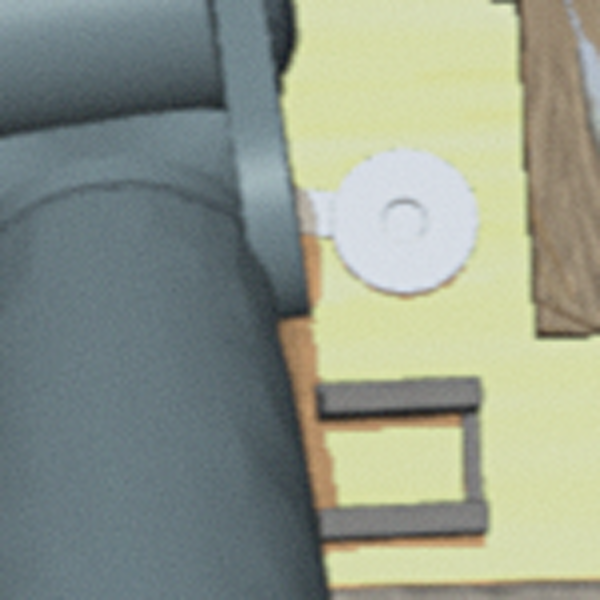

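Blank is unmoved (centre crop (405,222), i.e. full (331.3,175.5)). Closing slowly.

Request:
step_arm:
  increments:
    - [[2,-1,0,0,0,0],[2,-1,0,0,0,0],[2,-1,0,0,0,0],[2,-1,0,0,0,0],[2,-1,0,0,0,0]]
  jaw: 24

```text
time_s: 5.5
tool_pos: [0.5869, 0.1884, 0.1035]
ee_rot: [0.53, 0.469, -0.529, 0.469]
wrist_force: [-0.3, 0.5, 0.4]
finger_gap: 0.281
```

Request:
step_arm:
  increments:
    - [[0,0,0,0,0,0],[0,0,0,0,0,0],[0,0,0,0,0,0],[0,0,0,0,0,0],[0,0,0,0,0,0],[0,0,0,0,0,0],[0,0,0,0,0,0],[0,0,0,0,0,0]]
  jaw: 8
  squeeze: 80

```text
time_s: 6.17
tool_pos: [0.5871, 0.1885, 0.1037]
ee_rot: [0.53, 0.468, -0.529, 0.469]
wrist_force: [-0.7, 0.3, 4.2]
finger_gap: 0.194
```

Run:
```python
from h import *
s=arm.observe();print(s["time_s"],s["tool_pos"],s["wrist_force"],s["finger_gap"]*85.4, R.from_quat(s["ee_rot"]).as_matrix().round(4))
im=grab_frame("top");cv2.imwrite("pics/t3.png",im)
from numpy import float32
a=cv2.imread("pics/top0.png")[150:200,305:358];b=im[150:200,305:358]
print("blank shift px",cv2.phaseCorrelate(float32(cv2.cvtColor(a,6)),float32(cv2.cvtColor(b,6))))
```

```text
6.1667 [0.58711472 0.18849605 0.10372055] [-0.71800518  0.30808831  4.24310445] 16.53983342915888 [[ 8.000e-04  9.926e-01 -1.217e-01]
 [ 2.000e-04 -1.217e-01 -9.926e-01]
 [-1.000e+00  8.000e-04 -3.000e-04]]
blank shift px ((0.23091866998723276, -0.5110641290440263), 0.548231640568486)
```

Gripped at 16.5 mm opening. Lifting gently by 60 mm.

Request:
step_arm:
  increments:
    - [[-1,0,0,0,0,0],[-3,0,0,0,0,0],[-6,0,0,0,0,0],[-10,0,0,0,0,0],[-14,0,0,0,0,0],[-18,0,0,0,0,0],[-22,0,0,0,0,0],[-27,0,0,0,0,0],[-32,0,0,0,0,0],[-37,0,0,0,0,0],[-42,0,0,0,0,0],[-47,0,0,0,0,0],[-51,0,0,0,0,0],[-55,0,0,0,0,0],[-58,0,0,0,0,0],[-60,0,0,0,0,0],[-60,0,0,0,0,0],[-60,0,0,0,0,0]]

```text
time_s: 7.72
tool_pos: [0.5867, 0.1884, 0.1632]
ee_rot: [-0.53, -0.469, 0.53, -0.469]
wrist_force: [-0.2, 0.3, -2.4]
finger_gap: 0.199
```

Run:
```python
from h import *
s=arm.observe();print(s["time_s"],s["tool_pos"],s["wrist_force"],s["wrist_torque"],s["finger_gap"]*85.4, R.from_quat(s["ee_rot"]).as_matrix().round(4))
a=cv2.resize(grab_frame("top")[130:260,270:370],None,fx=4,fy=4,interpolation=cv2.INTER_CUBIC)
b=cv2.resize(grab_frame("scene")[160:290,225:325],None,fx=4,fy=4,interpolation=cv2.INTER_CUBIC)
cv2.imwrite("pics/d3.png",np.hstack([a,b]))
t=s["tool_pos"]
c=t+np.array([-.0146,-.1064,.005+.1-.1037+.004]);c[2]=t[2]-.1037+.109
print("expected blank top centre px crop",(proj("top",[c])[0]-[270,130])*4,(proj("scene",[c])[0]-[225,160])*4+[400,0])
```

```text
7.7167 [0.58674745 0.18840047 0.16324764] [-0.21614597  0.31917383 -2.43712426] [ 0.07685679 -0.03345354 -0.01138494] 17.02027836989785 [[-1.000e-04  9.926e-01 -1.217e-01]
 [-0.000e+00 -1.217e-01 -9.926e-01]
 [-1.000e+00 -1.000e-04  0.000e+00]]
expected blank top centre px crop [245.99831184 148.97161704] [668.8695201  108.73634027]
```

View pics/d3.png

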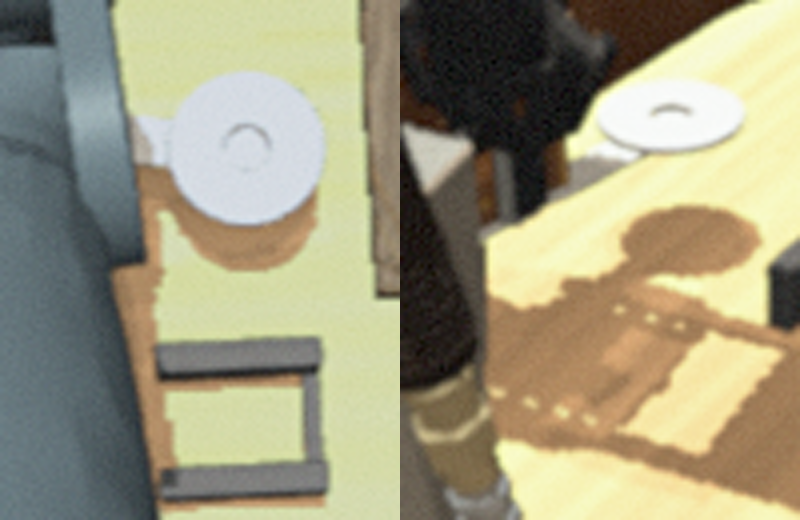

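The blank rides level, at top-crop (248,148) against (246,149) expected. In the scene half it is at (672,114), the usual small camera bias. Carrying to the rest.

Request:
step_arm:
  increments:
    - [[0,-1,0,-0.001,0,0],[0,-3,0,-0.003,0,0],[0,-7,0,-0.007,0,0],[0,-12,0,-0.013,0,0],[0,-19,0,-0.02,0,0],[0,-27,0,-0.028,0,0],[0,-36,0,-0.038,0,0],[0,-45,0,-0.047,0,0],[0,-54,0,-0.056,0,0],[0,-63,0,-0.066,0,0],[0,-72,0,-0.075,0,0],[0,-81,0,-0.085,0,0],[0,-90,1,-0.094,0,0],[0,-99,1,-0.104,0,0],[0,-107,1,-0.112,0,0],[0,-114,1,-0.119,0,0],[0,-120,1,-0.126,0,0],[0,-124,1,-0.13,0,0],[0,-127,1,-0.133,0,0],[0,-129,1,-0.135,0,0]]

```text
time_s: 9.48
tool_pos: [0.4584, 0.2032, 0.1634]
ee_rot: [0.497, 0.503, -0.497, 0.503]
wrist_force: [1.0, 0.5, -2.9]
finger_gap: 0.197
```

Request:
step_arm:
  increments:
    - [[0,0,0,0,0,0],[0,0,0,0,0,0],[0,0,0,0,0,0],[0,0,0,0,0,0]]

```text
time_s: 9.82
tool_pos: [0.4589, 0.2031, 0.1633]
ee_rot: [0.497, 0.503, -0.497, 0.503]
wrist_force: [-0.5, 0.1, -2.3]
finger_gap: 0.195
```

Run:
```python
from h import *
s=arm.observe();print(s["time_s"],s["tool_pos"],s["wrist_force"],s["finger_gap"]*85.4, R.from_quat(s["ee_rot"]).as_matrix().round(4))
a=cv2.resize(grab_frame("top")[160:270,280:380],None,fx=4,fy=4,interpolation=cv2.INTER_CUBIC)
b=cv2.resize(grab_frame("scene")[160:270,280:380],None,fx=4,fy=4,interpolation=cv2.INTER_CUBIC)
cv2.imwrite("pics/d4.png",np.hstack([a,b]))
q=[.4583,.0960,3.1544]
for zz in (.169,.139):
  c=np.r_[q[:2],zz]; print(zz,(proj("top",[c])[0]-[280,160])*4,(proj("scene",[c])[0]-[280,160])*4+[400,0])
```

```text
9.8167 [0.45887066 0.20307237 0.16330873] [-0.47248774  0.0758439  -2.25234784] 16.660952263515362 [[ 1.000e-04  9.999e-01  1.280e-02]
 [-0.000e+00  1.280e-02 -9.999e-01]
 [-1.000e+00  1.000e-04  0.000e+00]]
0.169 [181.66340183 288.29441869] [643.43605512 183.37462438]
0.139 [181.59188884 295.81380313] [642.22169392 241.94537645]
```

View pics/d4.png

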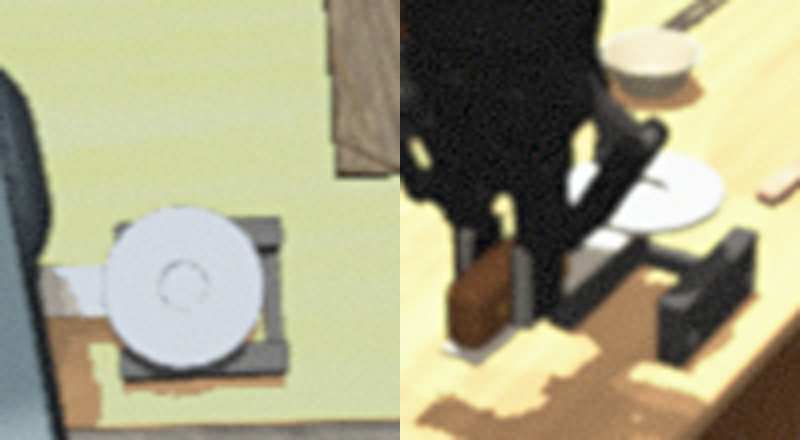

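The blank is centred over the rest: (185,287) seen against (181.7,288.3) expected, so about 1 mm off along the rails. Blade lines up with the gap. Lowering, with that 1 mm correction.

Request:
step_arm:
  increments:
    - [[1,0,-0.5,0,0,0],[3,0,-1,0,0,0],[6,0,-1,0,0,0],[10,0,-1,0,0,0],[14,0,-1,0,0,0],[18,0,-1,0,0,0],[21,0,-1,0,0,0],[24,0,-1,0,0,0],[26,0,-1,0,0,0],[28,0,-1,0,0,0],[30,0,-1,0,0,0],[32,0,-1,0,0,0],[34,0,-1,0,0,0],[37,0,-1,0,0,0],[40,0,-1,0,0,0],[43,0,-1,0,0,0],[46,0,-1,0,0,0],[48,0,-1,0,0,0],[49,0,-1,0,0,0],[50,0,-1,0,0,0]]

```text
time_s: 11.58
tool_pos: [0.4586, 0.2041, 0.1131]
ee_rot: [0.497, 0.503, -0.497, 0.503]
wrist_force: [0.3, -0.5, -2.3]
finger_gap: 0.195
```

Request:
step_arm:
  increments:
    - [[1,0,0,0,0,0],[2.5,0,0,0,0,0],[4,0,0,0,0,0],[5.5,0,0,0,0,0],[7,0,0,0,0,0],[8,0,0,0,0,0],[8.5,0,0,0,0,0],[9,0,0,0,0,0],[9,0,0,0,0,0],[9,0,0,0,0,0]]

```text
time_s: 12.42
tool_pos: [0.4586, 0.2041, 0.1043]
ee_rot: [0.497, 0.503, -0.497, 0.503]
wrist_force: [0.7, -0.6, -1.3]
finger_gap: 0.193
```

Run:
```python
from h import *
s=arm.observe();print(s["time_s"],s["tool_pos"],s["wrist_force"],s["finger_gap"]*85.4)
a=cv2.resize(grab_frame("top")[160:270,280:380],None,fx=4,fy=4,interpolation=cv2.INTER_CUBIC)
b=cv2.resize(grab_frame("scene")[160:270,280:380],None,fx=4,fy=4,interpolation=cv2.INTER_CUBIC)
cv2.imwrite("pics/d5.png",np.hstack([a,b]))
```

```text
12.4167 [0.458631   0.20414247 0.10433632] [ 0.68599781 -0.55127535 -1.28142773] 16.47364824367894
```

View pics/d5.png

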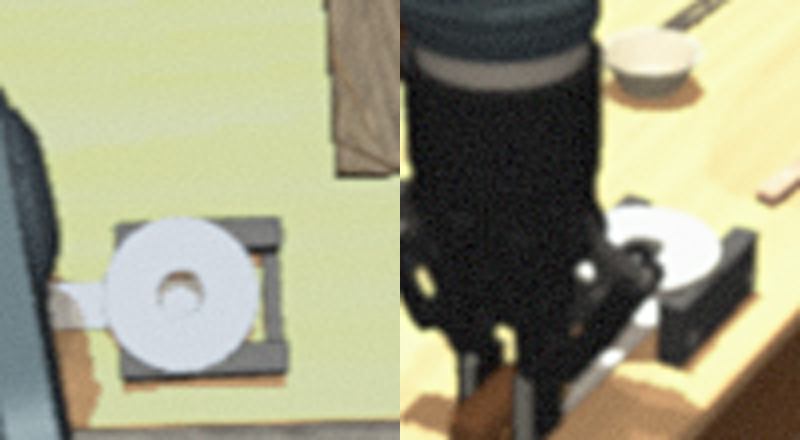

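The blank lies across both rails at (181,295), against (181.6,295.8) expected. Wrist force shows the peel just starting to bear on the board, so I'll go down 0.7 mm more and then release.

Request:
step_arm:
  increments:
    - [[0.4,0,0,0,0,0],[0.7,0,0,0,0,0],[0.7,0,0,0,0,0],[0.7,0,0,0,0,0]]

```text
time_s: 12.85
tool_pos: [0.4587, 0.2042, 0.1037]
ee_rot: [0.497, 0.503, -0.497, 0.503]
wrist_force: [-0.9, -0.1, -0.6]
finger_gap: 0.193
```

Request:
step_arm:
  increments:
    - [[0,0,0,0,0,0],[0,0,0,0,0,0],[0,0,0,0,0,0],[0,0,0,0,0,0],[0,0,0,0,0,0],[0,0,0,0,0,0]]
  jaw: 45
  squeeze: 20

```text
time_s: 13.35
tool_pos: [0.4587, 0.2041, 0.1037]
ee_rot: [0.497, 0.503, -0.497, 0.503]
wrist_force: [0.6, 0.0, 0.5]
finger_gap: 0.524
```

Request:
step_arm:
  increments:
    - [[-2,0,0,0,0,0],[-6,0,0,0,0,0],[-12,0,0,0,0,0],[-20,0,0,0,0,0],[-30,0,0,0,0,0],[-45,0,0,0,0,0],[-65,0,0,0,0,0],[-90,0,0,0,0,0],[-120,0,0,0,0,0],[-150,0,0,0,0,0],[-180,0,0,0,0,0],[-210,0,0,0,0,0],[-240,0,0,0,0,0],[-265,0,0,0,0,0],[-280,0,0,0,0,0],[-280,0,0,0,0,0],[-280,0,0,0,0,0]]

```text
time_s: 14.77
tool_pos: [0.4587, 0.2042, 0.3848]
ee_rot: [0.497, 0.503, -0.496, 0.504]
wrist_force: [-0.8, -0.0, -0.8]
finger_gap: 0.527
```

Run:
```python
from h import *
s=arm.observe();print(s["time_s"],s["tool_pos"],s["wrist_force"],s["finger_gap"]*85.4)
a=cv2.resize(grab_frame("top")[160:270,280:380],None,fx=4,fy=4,interpolation=cv2.INTER_CUBIC)
b=cv2.resize(grab_frame("scene")[170:280,270:370],None,fx=4,fy=4,interpolation=cv2.INTER_CUBIC)
cv2.imwrite("pics/d6.png",np.hstack([a,b]))
```

```text
14.7667 [0.45867437 0.20417299 0.38481563] [-0.83390072 -0.01208927 -0.76322803] 44.96314507294818
```

View pics/d6.png

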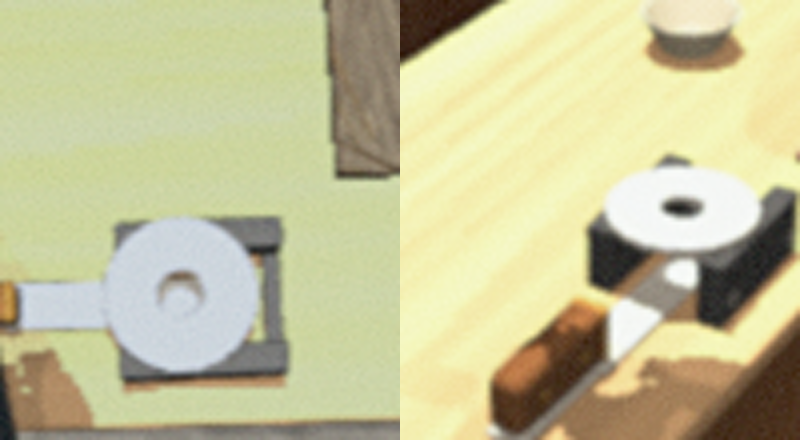

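The final picture shows the blank flat across both rails at (181,295). The peel lies flat on the board with its blade between the rails, and the gripper is clear.

```bash
python3 -c "
from station import arm
print(arm.sign_off())"
```

```text
the job is handed in; nothing more can be done
None
```

The blank is lying flat across both rails of the cooling rest, and the peel is flat on the board with its blade in the gap between them. I handed the job in at about 15 s of the 51 s allowed.

- **Carry:** I gripped the peel's handle at 80 N and carried the blank level, 60 mm above the board. The gripper touched only the handle.
- **Placing:** I lowered the blade between the rails until the board took the peel's weight, then opened the jaws and raised the gripper to z = 0.385 m.
- **Last checks:** the final pictures from both cameras show the blank's centre within about 1 mm of the seat point in the top view. The wrist force was back to sensor noise (under 1.2 N), and the robot was touching nothing.
- **Disagreement:** at the start, the scene camera read about 2 pixels (a few mm) off the top camera throughout. I took this as calibration error and relied on the top camera.

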